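# Cap two sample jars by trial fit and lock the transport carrier

### The job

Close the two open sample jars in the transport carrier: each of the two caps fits only one of the jars, they look alike, so try them, and leave each cap fully down on its own jar. Then lay the retaining bar across the carrier, down in the notches of both end uprights with the caps under it. Leave the amber bottle, the beaker and the timer where they stand.

Things in the scene. Friction and masses are not known exactly. Their poses are not given: they have to be found in the camera images.
- carrier: aluminium carrier, fixed, 180 mm along its y, 86 mm along its x; origin at the centre of its underside, on the bench. Jars in wells at y = +40, -40 mm. End uprights at y = +81.5, -81.5 mm, 7 mm thick, 50 mm wide, each with a notch open at the top: floor 116 mm up, 21 mm wide there, 28 mm at the ears' tops, 133 mm up. Caps have free room for fingers on the +x and -x sides; 20 mm between caps
- place_left (a point): centre of the mouth of the white jar in the carrier's +y well, 105 mm above the bench (1 mm side play). Body 64 mm wide; straight neck 28 mm long, 2 mm chamfer: one jar's is 44 mm (for the 46.5 mm cap), the other's 49 mm (for 51.5 mm); which stands where changes. Its own cap goes down until the lower edge is 26 mm below the mouth, 1.25 mm play all round
- place_right (a point): centre of the mouth of the white jar in the carrier's -y well, 105 mm above the bench (1 mm side play). Body 64 mm wide; straight neck 28 mm long, 2 mm chamfer: one jar's is 44 mm (for the 46.5 mm cap), the other's 49 mm (for 51.5 mm); which stands where changes. Its own cap goes down until the lower edge is 26 mm below the mouth, 1.25 mm play all round
- cap_a: one of two black slip-on caps, alike outside: diameter 60 mm, 32 mm tall, ribbed, flat top, 50 g. Origin at the centre of the open lower edge, z up; stands on the bench open side down. One has a 46.5 mm bore, the other 51.5 mm (26 mm deep); not told which. The 46.5 one stops within 1 mm on a 49 mm neck; the 51.5 one goes fully down on a 44 mm neck but with 3.75 mm play all round
- cap_b: one of two black slip-on caps, alike outside: diameter 60 mm, 32 mm tall, ribbed, flat top, 50 g. Origin at the centre of the open lower edge, z up; stands on the bench open side down. One has a 46.5 mm bore, the other 51.5 mm (26 mm deep); not told which. The 46.5 one stops within 1 mm on a 49 mm neck; the 51.5 one goes fully down on a 44 mm neck but with 3.75 mm play all round
- bar: steel bar lying along its y: 200 x 18 x 10 mm, 250 g, 32 mm wide heads on the last 10 mm of each end, to hang outside the uprights (5 mm play each way). Origin at its middle, under the 3 mm rubber pads, z up. Black bail grip over the middle: 16 (x) x 76 (y) x 14 mm high, centre 43 mm above the origin, open below. Laid home: origin at 0, 0, 113 mm in the carrier's frame, either way round
- amber_bottle: amber reagent bottle with black cap, 48 mm diameter, 98 mm tall, a bystander; origin at the centre of its underside
- beaker: small glass beaker, 56 mm diameter, 69 mm tall, a bystander; origin at the centre of its underside
- timer: white bench timer, 66 x 66 x 18 mm, a bystander; origin at the centre of its underside. It stands before the white analyser, a solid block about 0.25 m high that begins some 0.47 m ahead of the robot and 0.17 m to its left: swing the arm round its front
Things that resemble listed ones, but are neither listed nor needed, are in the scene too. What is shaped like the cap_a but turquoise or white is not meant.

How it is judged:
By the outcome, as a careful person would: the job done as asked, in the order asked, and still so for the second after the job is handed in, with the robot touching nothing.
It also fails if it takes over 67 s, if anything falls off the work surface, if the arm or the gripper's body presses on something with over 40 N, if the wrist force passes 120 N, or if a joint passes its speed limit or range.

### The arm

A 7-joint arm with a two-finger parallel gripper is mounted at the origin on a cart in front of the work surface, level with it; the furniture and walls round the work are solid. World frame = base frame: x ahead of the robot, y to its left, z up, the work surface at z = 0. Lengths are in m, angles in rad, forces in N, time in s.
With the tool pointing down it reaches from about 0.4 to 0.85 m from the base axis. Payload 10.4 kg.
Tool frame: the origin (TCP) lies at the very end of the fingers, on their centre line; the grasp point (between the pads) lies 19 mm behind it (manip.grip_point_offset is the distance from the TCP to the grasp point, in m); z points along the fingers, y is the line along which they close (so a half turn about z gives the same grasp; the last joint's range is limited). The gripper opens to 85 mm and grips with 20 to 120 N. Pads are 22 mm wide; open, the fingers measure 114 mm over their backs; the gripper's body (76 mm by 85 mm) begins 54 mm behind the grasp point. The pads swing forward as they close: fully open they stand 13 mm farther back than shut.
Start: joints at [1.098, 0.332, -0.065, 1.46, 0.022, 1.35, -0.088], TCP at [0.272, -0.563, 0.231] pointing down, gripper open.
Joint ranges: [-2.6, 2.6], [-0.5, 2.12], [-1.47, 1.34], [0.16, 2.42], [-1.27, 4.41], [0.06, 2.06], [-2.6, 2.6]. Speed limits (rad/s): [2.22, 2.22, 2.79, 2.79, 3.14, 3.14, 3.14].

### API

Orientations are given as a unit quaternion [x, y, z, w].
In Python, from workcell import manip gives the robot as it stands. The module is installed in compiled form; this text tells all that it offers.
- The arm moves only by the shell command python3 -m inch 'ROWS' [OPENING] [FORCE]. ROWS is JSON, a list of rows, each a list of 2 entries, a list of its own where there are three numbers: the shift along the tool's x, y, z each as a share of 0.08 m, from -1 to 1, then the turn, a rotation vector about the tool's x, y, z each as a share of 45 degrees, from -1 to 1. A call has exactly 10 rows; each row is the pose to reach, as a shift and turn from the pose commanded when the call began, along the tool's axes at that moment; what a row does not reach only later rows make up. A row lasts 1/10 s, in which the tool goes at most 50 mm and 8.59 degrees, less where a joint would pass 70% of its speed; a pose out of reach is approached as far as the arm can. A call with a number of a shift or a turn outside -1 to 1 is refused whole. A call with a gripper value outside its range is refused whole. OPENING is the opening, from 0 (shut) to 1 (fully open), set as the call begins (- or left out, the last holds). The fingers move at their own pace and stop on an object; FORCE is the grip in N (left out, the last holds). Time passes only in rows, so rows that repeat a pose let the fingers close, or fill a call up. It gives the time, the measured TCP pose, the force, the opening and the grip force at its end, in the units of the state.
- manip.get_obs(): the state, without advancing time (a new reading comes with each control period).
- manip.camera(name): name is "scene" or "side" or "wrist"; returns the picture (480x640x3 uint8, red, green, blue); there is no depth.
- manip.camera_params(name): a dict with "fov_y" (degrees; the focal length in pixels is half the picture's height over the tangent of half this angle, whatever the lens; pixels are square), "cx", "cy" (the principal point, pixels), "camera_from_world" (4x4, takes a point from world to camera coordinates); the wrist camera has in their place "T_tool_cam" (4x4, takes a point from camera to tool coordinates, whose origin is the TCP and whose axes are the flange's). Camera axes: x right, y up, looking along -z (the intrinsics and any distortion apply to the point x, -y, -z); pixel columns grow to the right and rows downward; lengths in m; the calibration is good to about 2 mm. A picture is of the moment at which its call begins: read the wrist's pose just before it. camera_params takes no time and is no camera call.
- manip.hand_in(): hands the job in; it is judged then, once.
The state is a dict: "clock": time; "joint_pos": joint angles; "joint_velocities": joint speeds; "tau": joint torques, N m; "position": TCP position; "ee_rot": TCP orientation; "ft_force": force on the tool from outside, world axes, zero at the start; "torque": the same for the moment, N m; "grip_width": opening from 0.0 (shut) to 1.0 (fully open); "grasp_force": force on a finger pad.
Only numpy, scipy, OpenCV 4.12 (cv2) and the standard library are available. Lean on these libraries where they do the work, as an engineer would, in place of code of your own. Each camera call takes 0.05 s, during which the arm holds its last target. There are 200 camera calls.

## Working session

There is one attempt and no reset: what is moved stays moved. The work goes in short steps, Python scripts to look and compute and a shell command to move; the robot and the scene stay as the last step left them, time stands still between calls to the robot, and variables do not carry over. Pictures are saved under pics/ and viewed, at most 10 in all, crops included, and the job is handed in when it is done.

```bash
mkdir -p pics; cat > h.py <<'E'
import numpy as np, cv2
from scipy.spatial.transform import Rotation as R
from workcell import manip
def snap(name):
    o=manip.get_obs(); im=manip.camera(name); return o,im
def ray(name,o,u,v):
    p=manip.camera_params(name); f=240/np.tan(np.radians(p['fov_y'])/2)
    d=np.array([(u-p['cx'])/f,-(v-p['cy'])/f,-1.])
    if name=='wrist':
        T=np.array(p['T_tool_cam']); W=np.eye(4); W[:3,:3]=R.from_quat(o['ee_rot']).as_matrix(); W[:3,3]=o['position']; M=W@T
    else: M=np.linalg.inv(np.array(p['camera_from_world']))
    return M[:3,3],M[:3,:3]@d
def onz(name,o,u,v,z):
    c,d=ray(name,o,u,v); return c+d*(z-c[2])/d[2]
def save(im,fn): cv2.imwrite('pics/'+fn,im[:,:,::-1])
E
python3 - <<'E'
from h import *
for n in ['scene','side','wrist']:
    o,im=snap(n); save(im,n+'0.png'); p=manip.camera_params(n); print(n,p)
print(o)
E
```

```text
scene {'fov_y': 55.65727761124058, 'cx': 317.1655558343717, 'cy': 239.75965662273848, 'camera_from_world': array([[-0.60894772, -0.79295698,  0.02004773,  0.40298271],
       [ 0.44527594, -0.32081301,  0.83594758, -0.30378493],
       [-0.65643889,  0.51797514,  0.54844301, -0.67869892],
       [ 0.        ,  0.        ,  0.        ,  1.        ]])}
side {'fov_y': 51.36421667318227, 'cx': 312.2769793772504, 'cy': 234.69971797222547, 'camera_from_world': array([[-0.526752  , -0.84983261,  0.01780067,  0.36553628],
       [ 0.57154317, -0.33860355,  0.74745303, -0.34485756],
       [-0.62918259,  0.40389624,  0.66407612, -0.78624603],
       [ 0.        ,  0.        ,  0.        ,  1.        ]])}
wrist {'fov_y': 61.011308859061245, 'cx': 319.62955695528564, 'cy': 240.9275732996331, 'T_tool_cam': array([[-3.02479555e-05,  9.62189080e-01,  2.72382402e-01,
         6.91039202e-02],
       [ 9.99999803e-01,  1.99846333e-04, -5.94906311e-04,
         1.28634130e-04],
       [-6.26846981e-04,  2.72382331e-01, -9.62188897e-01,
        -1.42815124e-01],
       [ 0.00000000e+00,  0.00000000e+00,  0.00000000e+00,
         1.00000000e+00]])}
{'clock': 0.1, 'joint_pos': array([ 1.09837743,  0.33278985, -0.06469692,  1.46084213,  0.02159686,
        1.34988736, -0.08851226]), 'joint_velocities': array([ 0.00021989, -0.00109154, -0.00101126, -0.00171945,  0.00138747,
        0.0006961 ,  0.00179078]), 'tau': array([ 2.60516077e-03, -6.26745844e+01,  5.03164250e-02, -3.92433143e+01,
        1.64367078e-02,  6.93743452e-03, -2.55804952e-05]), 'position': array([ 0.27160753, -0.56253756,  0.23061449]), 'ee_rot': array([ 9.74813783e-01,  2.23019526e-01, -1.63015501e-04, -5.93760732e-04]), 'ft_force': array([-0.29874815, -0.4176909 , -0.19655689]), 'torque': array([-0.01582104, -0.02651815, -0.03445432]), 'grasp_force': 0.0, 'grip_width': 0.9980602607476603}
```

View pics/scene0.png

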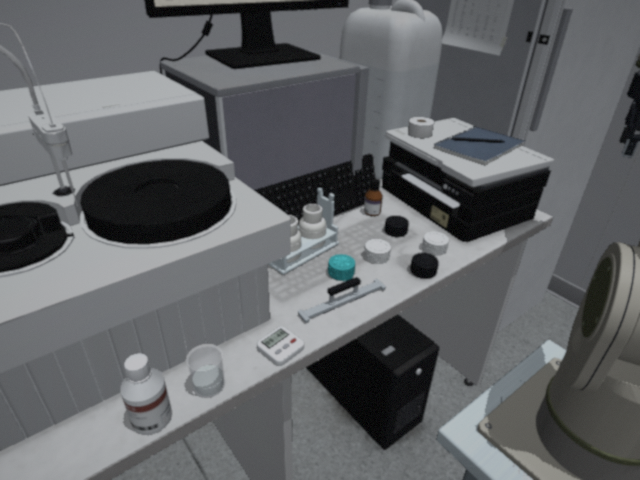

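View pics/side0.png

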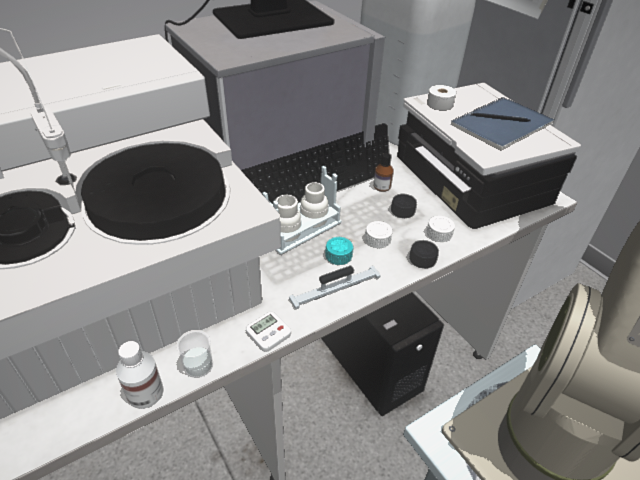

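The two views show the same layout. In the side view the carrier jars are at about (287,205) and (314,192), and the black caps at (404,205) and (424,253). The bar grip is at (336,275), the timer at (268,330) and the amber bottle at (384,173). White and turquoise decoys stand between them.

```bash
python3 - <<'E'
from h import *
for n,pts in {'scene':dict(capN=(424,259,.032),capF=(396,220,.032),barL=(306,317,.008),barR=(380,288,.008),grip=(344,286,.043),timer=(280,345,.018),amber=(374,190,.098),jarR=(313,208,.105),jarL=(292,222,.105)),
 'side':dict(capN=(424,246,.032),capF=(404,199,.032),barL=(295,301,.008),barR=(376,274,.008),grip=(336,274,.043),timer=(268,327,.018),amber=(386,156,.098),jarR=(315,185,.105),jarL=(288,199,.105),wh1=(378,228,.032),wh2=(441,222,.032),turq=(340,243,.032),upR=(329,172,.133),beak=(194,338,.069))}.items():
    for k,(u,v,z) in pts.items(): print(n,k,onz(n,None,u,v,z).round(3))
E
```

```text
scene capN [ 0.436 -0.125  0.032]
scene capF [ 0.592 -0.198  0.032]
scene barL [0.461 0.182 0.008]
scene barR [0.44  0.003 0.008]
scene grip [0.458 0.09  0.043]
scene timer [0.422 0.268 0.018]
scene amber [ 0.655 -0.173  0.098]
scene jarR [0.661 0.016 0.105]
scene jarL [0.637 0.091 0.105]
side capN [ 0.441 -0.131  0.032]
side capF [ 0.595 -0.202  0.032]
side barL [0.467 0.181 0.008]
side barR [ 0.444 -0.004  0.008]
side grip [0.461 0.089 0.043]
side timer [0.431 0.262 0.018]
side amber [ 0.692 -0.213  0.098]
side jarR [0.67  0.01  0.105]
side jarL [0.655 0.089 0.105]
side wh1 [ 0.541 -0.081  0.032]
side wh2 [ 0.483 -0.22   0.032]
side turq [0.543 0.023 0.032]
side upR [ 0.663 -0.023  0.133]
side beak [0.439 0.398 0.069]
```

View pics/wrist0.png

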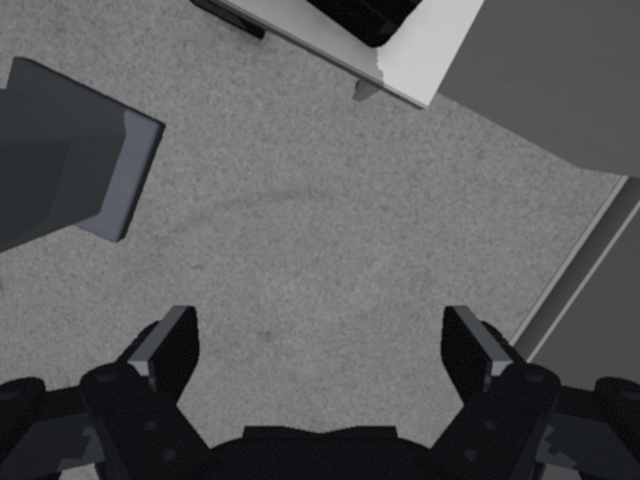

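Cap N is at about (0.44,-0.13), cap F at (0.594,-0.20) and the bar grip at (0.46,0.09). The jars are at about (0.66,0.013) and (0.65,0.09), 80 mm apart as specified. The wrist picture only shows floor. I'm moving to the near cap now.

```bash
Z='[0,0,0]'
python3 -m inch '[[[0.1,-0.1,0],[0,0,0]],[[0.2,-0.2,0],[0,0,0]],[[0.3,-0.3,0],[0,0,0]],[[0.4,-0.4,0],[0,0,0]],[[0.5,-0.5,0],[0,0,0]],[[0.6,-0.6,0],[0,0,0]],[[0.7,-0.7,0],[0,0,0]],[[0.8,-0.8,0],[0,0,0]],[[0.9,-0.9,0],[0,0,0]],[[1,-1,0],[0,0,0]]]' 1 40
python3 -m inch '[[[0.1,-0.1,0],[0,0,0]],[[0.2,-0.2,0],[0,0,0]],[[0.3,-0.3,0],[0,0,0]],[[0.4,-0.4,0],[0,0,0]],[[0.5,-0.5,0],[0,0,0]],[[0.6,-0.6,0],[0,0,0]],[[0.7,-0.7,0],[0,0,0]],[[0.8,-0.8,0],[0,0,0]],[[0.9,-0.9,0],[0,0,0]],[[1,-1,0],[0,0,0]]]'
python3 -m inch '[[[0.1,-0.09,0],[0,0,-0.1]],[[0.2,-0.18,0],[0,0,-0.2]],[[0.3,-0.27,0],[0,0,-0.3]],[[0.4,-0.36,0],[0,0,-0.4]],[[0.5,-0.45,0],[0,0,-0.5]],[[0.6,-0.54,0],[0,0,-0.6]],[[0.7,-0.63,0],[0,0,-0.7]],[[0.8,-0.72,0],[0,0,-0.8]],[[0.9,-0.81,0],[0,0,-0.9]],[[1,-0.9,0],[0,0,-1]]]'
python3 -m inch '[[[0.15,0.06,0],[0,0,-0.1]],[[0.3,0.12,0],[0,0,-0.2]],[[0.45,0.18,0],[0,0,-0.3]],[[0.6,0.24,0],[0,0,-0.4]],[[0.7,0.28,0],[0,0,-0.5]],[[0.8,0.32,0],[0,0,-0.6]],[[0.9,0.36,0],[0,0,-0.6]],[[0.95,0.38,0],[0,0,-0.6]],[[1,0.4,0],[0,0,-0.6]],[[1,0.4,0],[0,0,-0.6]]]'
python3 - <<'E'
from h import *
o,im=snap('wrist'); save(im,'w1.png'); print(o['position'],R.from_quat(o['ee_rot']).as_matrix().round(3),o['joint_pos'])
g=im.max(2)<60; 
n,l,s,c=cv2.connectedComponentsWithStats(g.astype(np.uint8))
for i in range(1,n):
    if s[i][4]>400: print(s[i],c[i].round(1), onz('wrist',o,*(s[i][:2]+s[i][2:4]/2),.032).round(4))
E
```

```text
clock: 1.15
position: [0.3093, -0.4551, 0.2313]
ee_rot: [0.975, 0.223, 0.0, 0.0]
ft_force: [-1.0, -0.4, -0.5]
grip_width: 0.999
grasp_force: 0.0
clock: 2.15
position: [0.3466, -0.3483, 0.2313]
ee_rot: [0.975, 0.223, 0.0, 0.0]
ft_force: [0.1, -0.2, -0.1]
grip_width: 1.001
grasp_force: 0.0
clock: 3.15
position: [0.3872, -0.2487, 0.2313]
ee_rot: [0.814, 0.58, -0.0, 0.0]
ft_force: [0.4, -0.4, 0.9]
grip_width: 0.999
grasp_force: 0.0
clock: 4.15
position: [0.4438, -0.1842, 0.2313]
ee_rot: [0.658, 0.753, 0.0, 0.0]
ft_force: [0.3, -0.1, -0.0]
grip_width: 1.0
grasp_force: 0.0
[ 0.443815   -0.1841611   0.23130146] [[-0.135  0.991  0.   ]
 [ 0.991  0.135  0.   ]
 [ 0.     0.    -1.   ]] [ 0.71233548  0.03651994 -0.42024477  1.8096576   0.0153895   1.29857431
  0.42328072]
[    8     0   182   107 16989] [102.   47.7] [ 0.2586 -0.0858  0.032 ]
[208   0  14 136 881] [214.   60.5] [ 0.3481 -0.0842  0.032 ]
[ 280  102   71   74 3335] [317.5 135.5] [ 0.4328 -0.1268  0.032 ]
[ 597  204   43  151 2928] [625.7 296.8] [ 0.7181 -0.2115  0.032 ]
[ 438  209   75   70 3975] [475.  243.4] [ 0.5832 -0.1964  0.032 ]
[549 260  66  46 821] [577.7 279.4] [ 0.6867 -0.2191  0.032 ]
[    0   306   640   174 69042] [327.7 416.1] [ 0.4689 -0.3648  0.032 ]
```

View pics/w1.png

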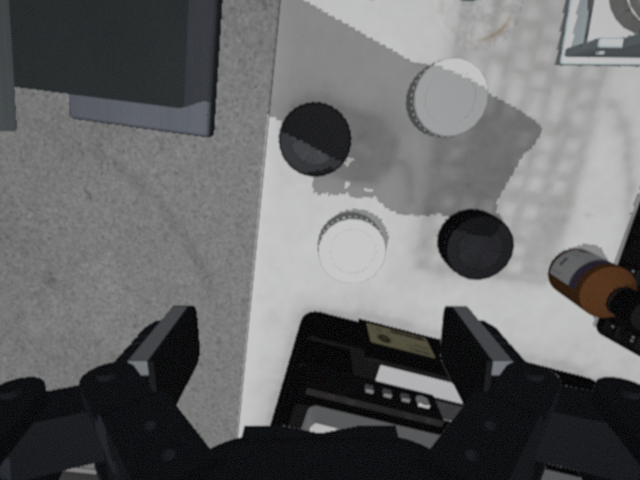

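Picture: the two black caps are at (316,139), almost directly under the camera, and (475,243). White caps are at (448,97) and (352,247), the amber bottle at (590,285) and the printer along the bottom. Cap N comes out at (0.433,-0.127). I'll start the descent and re-measure on the way.

```bash

python3 -m inch '[[[0.07,0,0.1],[0,0,0]],[[0.15,0,0.2],[0,0,0]],[[0.22,0,0.3],[0,0,0]],[[0.29,0,0.4],[0,0,0]],[[0.36,0,0.5],[0,0,0]],[[0.43,0,0.6],[0,0,0]],[[0.5,-0.01,0.7],[0,0,0]],[[0.58,-0.02,0.8],[0,0,0]],[[0.65,-0.02,0.9],[0,0,0]],[[0.73,-0.03,1],[0,0,0]]]'
python3 - <<'E'
from h import *
o,im=snap('wrist'); save(im,'w2.png'); print(o['position'])
g=im.max(2)<60; 
n,l,s,c=cv2.connectedComponentsWithStats(g.astype(np.uint8))
for i in range(1,n):
    if s[i][4]>1000: print(s[i],c[i].round(1), onz('wrist',o,*(s[i][:2]+s[i][2:4]/2),.03).round(4))
# carrier from this view?
E
```

```text
clock: 5.2
position: [0.4333, -0.1266, 0.1507]
ee_rot: [0.658, 0.753, 0.0, 0.0]
ft_force: [0.8, 0.1, 0.0]
grip_width: 1.004
grasp_force: 0.0
[ 0.43326054 -0.12659927  0.15067747]
[    0     0   218   163 28507] [102.5  67.6] [ 0.2943 -0.0502  0.03  ]
[ 275  183   87   90 6043] [317.9 227.7] [ 0.4323 -0.1236  0.03  ]
[    0   302   640   178 59424] [330.6 420.3] [ 0.4503 -0.2483  0.03  ]
```

View pics/w2.png

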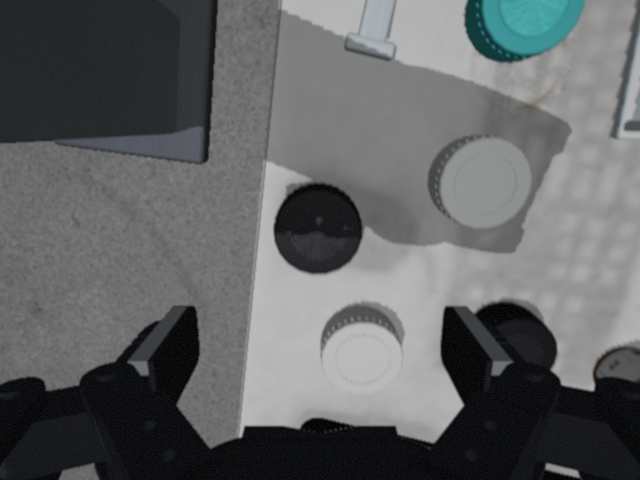

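The near cap is at (318,228), giving (0.4325,-0.125). The grasp line is within 2 mm of it. Descend, close and lift.

```bash

python3 -m inch '[[[0,0,0.09],[0,0,0]],[[0.01,0,0.18],[0,0,0]],[[0.02,0,0.28],[0,0,0]],[[0.02,0,0.38],[0,0,0]],[[0.02,0,0.48],[0,0,0]],[[0.02,0,0.58],[0,0,0]],[[0.02,0,0.68],[0,0,0]],[[0.02,0,0.78],[0,0,0]],[[0.02,0,0.88],[0,0,0]],[[0.02,0,0.98],[0,0,0]]]'
python3 -m inch '[[[0,0,0.15],[0,0,0]],[[0,0,0.3],[0,0,0]],[[0,0,0.45],[0,0,0]],[[0,0,0.6],[0,0,0]],[[0,0,0.7],[0,0,0]],[[0,0,0.75],[0,0,0]],[[0,0,0.8],[0,0,0]],[[0,0,0.83],[0,0,0]],[[0,0,0.85],[0,0,0]],[[0,0,0.85],[0,0,0]]]'
python3 -m inch '[[[0,0,0],[0,0,0]],[[0,0,0],[0,0,0]],[[0,0,0],[0,0,0]],[[0,0,0],[0,0,0]],[[0,0,0],[0,0,0]],[[0,0,0],[0,0,0]],[[0,0,0],[0,0,0]],[[0,0,0],[0,0,0]],[[0,0,-0.1],[0,0,0]],[[0,0,-0.25],[0,0,0]]]' 0 45
python3 - <<'E'
from h import *
o=manip.get_obs();print(o['position'],o['joint_pos'].round(3))
E
```

```text
clock: 6.25
position: [0.4331, -0.1255, 0.0722]
ee_rot: [0.658, 0.753, 0.0, 0.0]
ft_force: [-0.4, 0.5, -0.1]
grip_width: 0.998
grasp_force: 0.0
clock: 7.25
position: [0.4332, -0.1255, 0.005]
ee_rot: [0.658, 0.753, 0.0, 0.0]
ft_force: [-0.4, -1.2, -0.8]
grip_width: 0.999
grasp_force: 0.0
clock: 8.25
position: [0.4327, -0.1252, 0.0253]
ee_rot: [0.658, 0.753, -0.0, -0.0]
ft_force: [0.2, -0.5, -0.5]
grip_width: 0.686
grasp_force: 48.4
[ 0.43272732 -0.12524558  0.02526748] [ 0.619  0.229 -0.47   2.094  0.137  0.848  0.205]
```

```bash

python3 -m inch '[[[0,0.05,-0.2],[0,0,0]],[[0,0.1,-0.4],[0,0,0]],[[0,0.2,-0.5],[0,0,0]],[[0,0.3,-0.6],[0,0,0]],[[0,0.4,-0.7],[0,0,0]],[[0,0.5,-0.8],[0,0,0]],[[0,0.6,-0.9],[0,0,0]],[[0,0.7,-1],[0,0,0]],[[0,0.8,-1],[0,0,0]],[[0,0.9,-1],[0,0,0]]]'
python3 -m inch '[[[0.04,0.1,-0.1],[0,0,0]],[[0.08,0.2,-0.2],[0,0,0]],[[0.12,0.3,-0.3],[0,0,0]],[[0.16,0.4,-0.4],[0,0,0]],[[0.2,0.5,-0.5],[0,0,0]],[[0.24,0.6,-0.6],[0,0,0]],[[0.28,0.7,-0.7],[0,0,0]],[[0.32,0.8,-0.8],[0,0,0]],[[0.36,0.9,-0.9],[0,0,0]],[[0.4,1,-1],[0,0,0]]]'
python3 -m inch '[[[0.06,0.1,-0.1],[0,0,0]],[[0.12,0.2,-0.2],[0,0,0]],[[0.18,0.3,-0.3],[0,0,0]],[[0.24,0.4,-0.4],[0,0,0]],[[0.3,0.5,-0.45],[0,0,0]],[[0.36,0.6,-0.5],[0,0,0]],[[0.42,0.7,-0.55],[0,0,0]],[[0.48,0.8,-0.6],[0,0,0]],[[0.52,0.9,-0.6],[0,0,0]],[[0.52,0.95,-0.6],[0,0,0]]]'
python3 - <<'E'
from h import *
o,im=snap('wrist'); save(im,'w3.png'); print(o['position'],o['joint_pos'].round(3),o['ft_force'])
E
```

```text
clock: 9.25
position: [0.5051, -0.1156, 0.1049]
ee_rot: [0.658, 0.753, -0.0, 0.0]
ft_force: [0.1, -0.9, -0.4]
grip_width: 0.688
grasp_force: 48.4
clock: 10.25
position: [0.58, -0.0729, 0.1856]
ee_rot: [0.658, 0.753, -0.0, 0.0]
ft_force: [-0.4, 0.4, 0.5]
grip_width: 0.685
grasp_force: 48.4
clock: 11.25
position: [0.6497, -0.0208, 0.2327]
ee_rot: [0.657, 0.754, 0.0, -0.0]
ft_force: [-0.6, -0.3, -0.8]
grip_width: 0.689
grasp_force: 48.4
[ 0.64966925 -0.02079829  0.23270987] [ 0.335  0.435 -0.516  1.364  0.212  1.398 -0.04 ] [-0.6050787  -0.32382562 -0.80758232]
```

View pics/w3.png

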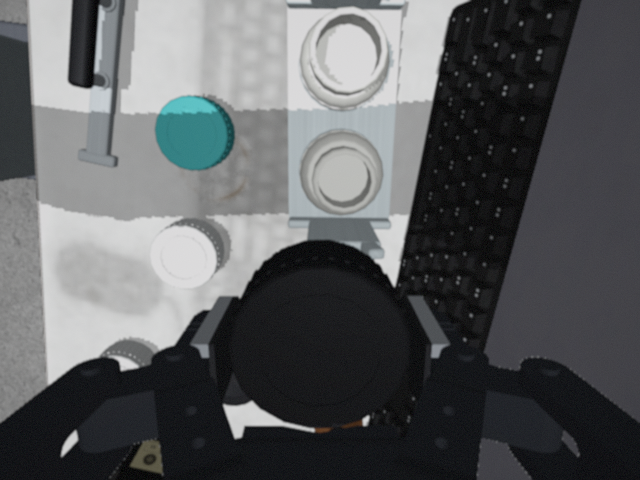

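The picture shows the jar mouths at (351,49) for +y and (342,175) for -y. The +y neck looks wider, about 73 px against 66. Near its top, the carrier's nearer upright is at (343,235). I'll take a zoomed crop to measure the mouths.

```bash
python3 - <<'E'
from h import *
im=cv2.imread('pics/w3.png')[0:240,270:430]
g=cv2.resize(im,None,fx=3.3,fy=2.5,interpolation=cv2.INTER_CUBIC)
im2=cv2.resize(im,None,fx=2.5,fy=2.5,interpolation=cv2.INTER_CUBIC)
cl=cv2.createCLAHE(4,(4,4)).apply(cv2.cvtColor(im2,cv2.COLOR_BGR2GRAY))
cl=cv2.cvtColor(cl,cv2.COLOR_GRAY2BGR)
for k in range(0,160,20): cv2.line(cl,(int(k*2.5),0),(int(k*2.5),6),(0,0,255),1)
for k in range(0,240,20): cv2.line(cl,(0,int(k*2.5)),(6,int(k*2.5)),(0,0,255),1)
cv2.imwrite('pics/c3.png',cl)
E
```

```text
(no output)
```

View pics/c3.png

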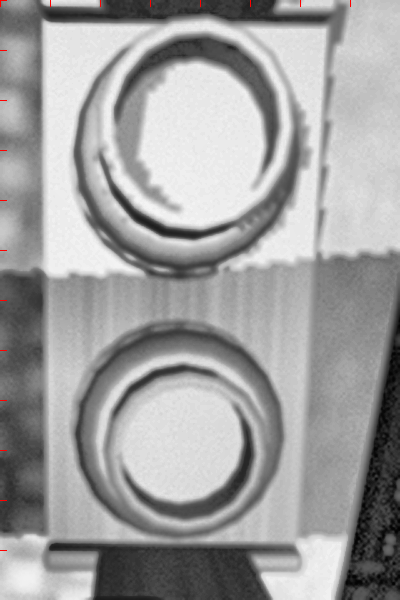

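Crop: the +y mouth's outer ring spans about 76 px, centred at full-image (349.5,51.5). The -y mouth spans about 65 px, centred at (342.2,176.5). So +y is the 49 mm neck and -y the 44 mm one. I'll try this cap on the +y jar first, since only its own cap goes down there.

```bash
python3 - <<'E'
from h import *
o=manip.get_obs()
L=onz('wrist',o,349.5,51.5,.105);r=onz('wrist',o,342.2,176.5,.105)
print(L,r,np.linalg.norm(L-r)); d=L-r
print('yaw',np.degrees(np.arctan2(d[1],d[0])))
p=o['position'];M=R.from_quat(o['ee_rot']).as_matrix()
print('toolyaw',np.degrees(np.arctan2(M[1,0],M[0,0])),'toL',(M.T@(L-p)).round(4),'toR',(M.T@(r-p)).round(4))
# cap in hand: top face bbox
for u,v in [(288,1),(406,1),(288,222),(390,222)]: print(onz('wrist',o,u,v,.0).round(3))
E
```

```text
[0.65265578 0.09248067 0.105     ] [0.65966977 0.01697326 0.105     ] 0.07583247917972452
yaw 95.3070573201902
toolyaw 97.80640753277144 toL [0.1122 0.0183 0.1274] toR [0.0365 0.015  0.1274]
[0.601 0.141 0.   ]
[0.697 0.154 0.   ]
[ 0.623 -0.044  0.   ]
[ 0.718 -0.031  0.   ]
```

```bash

python3 -m inch '[[[0.1,0.02,0],[0,0,0]],[[0.2,0.04,0],[0,0,0]],[[0.3,0.06,0],[0,0,0]],[[0.4,0.08,0],[0,0,0]],[[0.5,0.1,0],[0,0,0]],[[0.6,0.12,0],[0,0,0]],[[0.7,0.14,0],[0,0,0]],[[0.78,0.18,0],[0,0,0]],[[0.81,0.2,0],[0,0,0]],[[0.81,0.2,0],[0,0,0]]]'
python3 - <<'E'
from h import *
o,im=snap('wrist'); save(im,'w4.png'); print(o['position'],o['ee_rot'])
c=im[40:260,200:460]
im2=cv2.resize(c[:,:,::-1],None,fx=2.7,fy=2.7,interpolation=cv2.INTER_CUBIC)
cl=cv2.createCLAHE(4,(4,4)).apply(cv2.cvtColor(im2,cv2.COLOR_BGR2GRAY))
cv2.imwrite('pics/c4.png',cl)
E
```

```text
clock: 12.3
position: [0.6563, 0.0451, 0.2328]
ee_rot: [0.657, 0.754, 0.0, -0.0]
ft_force: [-0.3, -0.2, -0.6]
grip_width: 0.689
grasp_force: 48.4
[0.65628866 0.04513433 0.23283369] [ 6.57341879e-01  7.53592497e-01  2.28960897e-05 -2.94454295e-05]
```

View pics/c4.png

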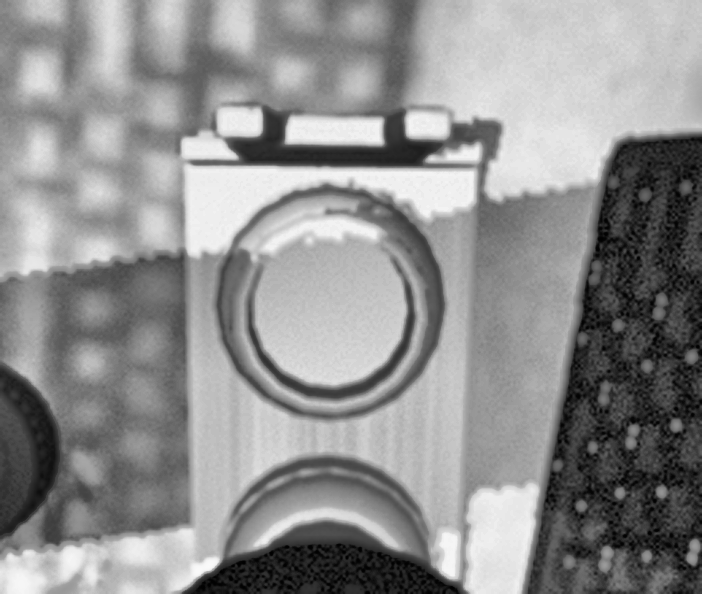

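Crop: the +y mouth is centred at full-image (322.6,155.2), with a ring width of about 72 px, which again gives 49 mm. The +y upright's ears are at (288.7,85.2) and (358.3,85.9).

```bash
python3 - <<'E'
from h import *
o=manip.get_obs();p=o['position'];M=R.from_quat(o['ee_rot']).as_matrix()
L=onz('wrist',o,322.6,155.2,.105);E=(onz('wrist',o,288.7,85.2,.133)+onz('wrist',o,358.3,85.9,.133))/2
d=E-L; print(L,E,np.hypot(*d[:2]),np.degrees(np.arctan2(d[1],d[0])))
print((M.T@(L-p)).round(4),(M.T@(E-p)).round(4))
print(onz('wrist',o,288.7,85.2,.133)-onz('wrist',o,358.3,85.9,.133))
# held cap: top of cap seen; bbox
im=cv2.imread('pics/w4.png').max(2)<45
for v in (300,320,340,360): print(v,[ (a[0],a[-1]) for a in np.split(np.where(im[v])[0],np.where(np.diff(np.where(im[v])[0])>1)[0]+1) if len(a)>20])
print(np.where(im[:,320])[0][:3])
E
```

```text
[0.65150137 0.09466251 0.105     ] [0.64631982 0.13442289 0.133     ] 0.04009658884148338 97.42491110197209
[0.0502 0.0021 0.1278] [0.0903 0.0023 0.0998]
[-3.85768204e-02 -4.89359848e-03  2.77555756e-17]
300 [(np.int64(231), np.int64(408)), (np.int64(425), np.int64(486))]
320 [(np.int64(221), np.int64(418)), (np.int64(437), np.int64(481))]
340 [(np.int64(211), np.int64(429)), (np.int64(449), np.int64(476))]
360 [(np.int64(91), np.int64(115)), (np.int64(153), np.int64(488)), (np.int64(524), np.int64(551))]
[241 242 243]
```

```bash

python3 -m inch '[[[0.1,0,0],[0,0,0]],[[0.2,0,0.05],[0,0,0]],[[0.3,0.01,0.1],[0,0,0]],[[0.4,0.02,0.2],[0,0,0]],[[0.5,0.02,0.3],[0,0,0]],[[0.6,0.03,0.4],[0,0,0]],[[0.65,0.03,0.5],[0,0,0]],[[0.65,0.03,0.6],[0,0,0]],[[0.65,0.03,0.7],[0,0,0]],[[0.65,0.03,0.8],[0,0,0]]]'
python3 -m inch '[[[0,0,0.1],[0,0,0]],[[0,0,0.2],[0,0,0]],[[0,0,0.3],[0,0,0]],[[0,0,0.4],[0,0,0]],[[0,0,0.5],[0,0,0]],[[0,0,0.56],[0,0,0]],[[0,0,0.62],[0,0,0]],[[0,0,0.66],[0,0,0]],[[0,0,0.69],[0,0,0]],[[0,0,0.72],[0,0,0]]]'
python3 -m inch '[[[0,0,0.02],[0,0,0]],[[0,0,0.03],[0,0,0]],[[0,0,0.04],[0,0,0]],[[0,0,0.05],[0,0,0]],[[0,0,0.06],[0,0,0]],[[0,0,0.07],[0,0,0]],[[0,0,0.08],[0,0,0]],[[0,0,0.08],[0,0,0]],[[0,0,0.08],[0,0,0]],[[0,0,0.08],[0,0,0]]]'
```

```text
clock: 13.35
position: [0.6516, 0.0959, 0.1682]
ee_rot: [0.658, 0.753, -0.0, 0.0]
ft_force: [-0.7, 1.1, 0.2]
grip_width: 0.69
grasp_force: 48.4
clock: 14.35
position: [0.6516, 0.0965, 0.1113]
ee_rot: [0.658, 0.753, 0.0, 0.0]
ft_force: [0.1, 0.1, -1.3]
grip_width: 0.688
grasp_force: 48.4
clock: 15.35
position: [0.6521, 0.0968, 0.1095]
ee_rot: [0.658, 0.753, 0.001, 0.001]
ft_force: [-12.4, -2.4, 30.9]
grip_width: 0.686
grasp_force: 51.7
```

Contact is at the mouth (31 N, with -12 N sideways), so this is either the wrong cap or a small misalignment. I'll press lighter and sweep a few mm to tell which.

```bash

python3 -m inch '[[[0,-0.01,-0.02],[0,0,0]],[[0,-0.02,-0.02],[0,0,0]],[[0,-0.03,-0.02],[0,0,0]],[[0.01,-0.03,-0.02],[0,0,0]],[[0.02,-0.03,-0.02],[0,0,0]],[[0.01,-0.03,-0.02],[0,0,0]],[[0,-0.03,-0.02],[0,0,0]],[[-0.01,-0.03,-0.02],[0,0,0]],[[-0.02,-0.03,-0.02],[0,0,0]],[[-0.02,-0.03,-0.02],[0,0,0]]]'
python3 -m inch '[[[0.01,0,0],[0,0,0]],[[0.02,0,0],[0,0,0]],[[0.02,0.01,0],[0,0,0]],[[0.02,0.02,0],[0,0,0]],[[0.02,0.01,0],[0,0,0]],[[0.02,0,0],[0,0,0]],[[0.02,-0.01,0],[0,0,0]],[[0.02,-0.02,0],[0,0,0]],[[0.02,0,0],[0,0,0]],[[0.02,0,0],[0,0,0]]]'
```

```text
clock: 16.35
position: [0.651, 0.096, 0.1095]
ee_rot: [0.657, 0.754, 0.002, 0.001]
ft_force: [-1.9, 2.2, 13.7]
grip_width: 0.689
grasp_force: 49.9
clock: 17.35
position: [0.651, 0.0964, 0.1094]
ee_rot: [0.658, 0.753, 0.002, 0.002]
ft_force: [0.7, -0.9, 13.8]
grip_width: 0.691
grasp_force: 49.9
```

The cap self-centres but does not go down, even with near-zero side force. So it is the 46.5 mm cap and belongs on the -y jar. I'm moving it over by exactly 80 mm along the carrier.

```bash

python3 -m inch '[[[0,0,-0.08],[0,0,0]],[[0,0,-0.16],[0,0,0]],[[-0.15,0,-0.2],[0,0,0]],[[-0.3,0,-0.2],[0,0,0]],[[-0.45,0,-0.2],[0,0,0]],[[-0.6,0,-0.2],[0,0,0]],[[-0.75,0,-0.2],[0,0,0]],[[-0.87,0,-0.2],[0,0,0]],[[-0.95,-0.01,-0.2],[0,0,0]],[[-1,-0.01,-0.2],[0,0,0]]]'
python3 -m inch '[[[0,0,0.05],[0,0,0]],[[0,0,0.1],[0,0,0]],[[0,0,0.13],[0,0,0]],[[0,0,0.16],[0,0,0]],[[0,0,0.18],[0,0,0]],[[0,0,0.2],[0,0,0]],[[0,0,0.22],[0,0,0]],[[0,0,0.23],[0,0,0]],[[0,0,0.23],[0,0,0]],[[0,0,0.23],[0,0,0]]]'
```

```text
clock: 18.35
position: [0.6591, 0.016, 0.1224]
ee_rot: [0.658, 0.753, -0.0, 0.0]
ft_force: [-0.7, 0.3, -1.0]
grip_width: 0.686
grasp_force: 48.5
clock: 19.35
position: [0.659, 0.0168, 0.104]
ee_rot: [0.658, 0.753, -0.0, -0.0]
ft_force: [1.1, -0.2, -0.2]
grip_width: 0.679
grasp_force: 48.6
```

It is in, with no force. Pressing it home.

```bash

python3 -m inch '[[[0,0,0.04],[0,0,0]],[[0,0,0.08],[0,0,0]],[[0,0,0.12],[0,0,0]],[[0,0,0.16],[0,0,0]],[[0,0,0.19],[0,0,0]],[[0,0,0.22],[0,0,0]],[[0,0,0.24],[0,0,0]],[[0,0,0.26],[0,0,0]],[[0,0,0.27],[0,0,0]],[[0,0,0.28],[0,0,0]]]'
```

```text
clock: 20.35
position: [0.6598, 0.0168, 0.0845]
ee_rot: [0.658, 0.753, 0.0, 0.001]
ft_force: [-7.9, -2.5, 25.3]
grip_width: 0.688
grasp_force: 51.0
```

```bash

python3 -m inch '[[[0,0,-0.02],[0,0,0]],[[0,0,-0.03],[0,0,0]],[[0,0,-0.03],[0,0,0]],[[0,0,-0.03],[0,0,0]],[[0,0,-0.1],[0,0,0]],[[0,0,-0.25],[0,0,0]],[[0,0,-0.45],[0,0,0]],[[0,0,-0.65],[0,0,0]],[[0,0,-0.85],[0,0,0]],[[-0.1,-0.05,-1],[0,0,0]]]' 1
python3 -m inch '[[[-0.1,-0.05,0],[0,0,0]],[[-0.2,-0.1,0],[0,0,0]],[[-0.3,-0.15,0],[0,0,0]],[[-0.4,-0.2,0],[0,0,0]],[[-0.5,-0.25,0],[0,0,0]],[[-0.6,-0.3,0],[0,0,0]],[[-0.7,-0.35,0],[0,0,0]],[[-0.8,-0.4,0],[0,0,0]],[[-0.9,-0.45,0],[0,0,0]],[[-1,-0.5,0],[0,0,0]]]'
python3 -m inch '[[[-0.14,-0.07,0],[0,0,0]],[[-0.28,-0.14,0],[0,0,0]],[[-0.42,-0.21,0],[0,0,0]],[[-0.56,-0.28,0],[0,0,0]],[[-0.7,-0.35,0],[0,0,0]],[[-0.84,-0.42,0],[0,0,0]],[[-0.95,-0.5,0],[0,0,0]],[[-1,-0.6,0],[0,0,0]],[[-1,-0.65,0],[0,0,0]],[[-1,-0.7,0],[0,0,0]]]'
python3 - <<'E'
from h import *
o,im=snap('wrist'); save(im,'w5.png'); print(o['position'])
p=o['position'];M=R.from_quat(o['ee_rot']).as_matrix()
g=im.max(2)<60; g[300:]=0
n,l,s,c=cv2.connectedComponentsWithStats(g.astype(np.uint8))
for i in range(1,n):
    if s[i][4]>800:
        q=onz('wrist',o,*(s[i][:2]+s[i][2:4]/2),.03);print(s[i],c[i].round(1),q.round(4),(M.T@(q-p)).round(4))
E
```

```text
clock: 21.35
position: [0.6568, 0.0097, 0.1642]
ee_rot: [0.657, 0.754, 0.001, 0.001]
ft_force: [0.1, 0.8, -0.7]
grip_width: 1.002
grasp_force: 0.0
clock: 22.35
position: [0.6272, -0.077, 0.1618]
ee_rot: [0.658, 0.753, 0.0, 0.0]
ft_force: [-0.8, -0.2, -0.2]
grip_width: 0.999
grasp_force: 0.0
clock: 23.35
position: [0.5824, -0.1628, 0.1618]
ee_rot: [0.657, 0.754, 0.0, 0.0]
ft_force: [0.5, 0.9, 0.4]
grip_width: 0.997
grasp_force: 0.0
[ 0.58241706 -0.16275919  0.16181209]
[   0    0   58  103 5682] [27.8 50.6] [ 0.389  -0.0752  0.03  ] [ 0.1129 -0.1798  0.1318]
[  501     0   139   300 28783] [587.6 172.2] [ 0.7391 -0.0875  0.03  ] [0.0533 0.1655 0.1318]
[ 280  230   82   70 4795] [320.2 267.8] [ 0.5872 -0.1891  0.03  ] [-0.0268  0.0011  0.1318]
```

View pics/w5.png

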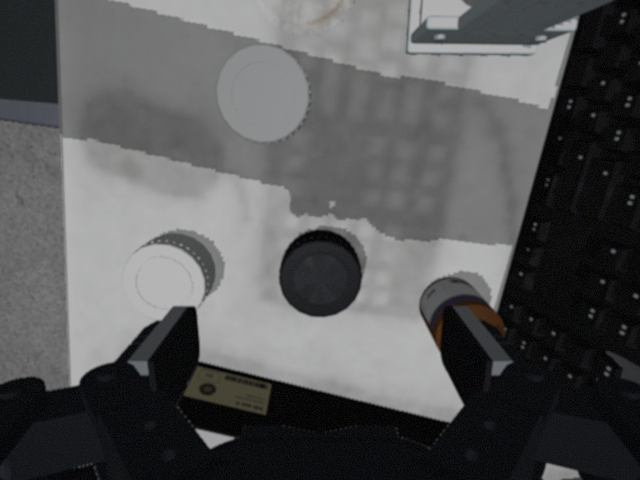

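The second cap's top is centred at (320,277), giving a tool offset of (-35, +1) mm and a world position of (0.588,-0.197). The bottle's left edge at x=420 px is about 15 mm clear of the open finger. Descend, grip and lift.

```bash

python3 -m inch '[[[-0.1,0,0.02],[0,0,0]],[[-0.2,0,0.08],[0,0,0]],[[-0.3,0.01,0.18],[0,0,0]],[[-0.4,0.01,0.3],[0,0,0]],[[-0.43,0.01,0.42],[0,0,0]],[[-0.43,0.01,0.54],[0,0,0]],[[-0.43,0.01,0.66],[0,0,0]],[[-0.43,0.01,0.78],[0,0,0]],[[-0.43,0.01,0.89],[0,0,0]],[[-0.43,0.01,1],[0,0,0]]]'
python3 -m inch '[[[0,0,0.12],[0,0,0]],[[0,0,0.24],[0,0,0]],[[0,0,0.36],[0,0,0]],[[0,0,0.48],[0,0,0]],[[0,0,0.6],[0,0,0]],[[0,0,0.72],[0,0,0]],[[0,0,0.82],[0,0,0]],[[0,0,0.9],[0,0,0]],[[0,0,0.95],[0,0,0]],[[0,0,0.96],[0,0,0]]]'
python3 -m inch '[[[0,0,0],[0,0,0]],[[0,0,0],[0,0,0]],[[0,0,0],[0,0,0]],[[0,0,0],[0,0,0]],[[0,0,0],[0,0,0]],[[0,0,0],[0,0,0]],[[0,0,0],[0,0,0]],[[0,0,-0.15],[0,0,0]],[[0,0,-0.35],[0,0,0]],[[0,0,-0.6],[0,0,0]]]' 0 45
```

```text
clock: 24.4
position: [0.5882, -0.1969, 0.081]
ee_rot: [0.657, 0.754, -0.0, 0.0]
ft_force: [0.3, 0.3, 0.4]
grip_width: 0.995
grasp_force: 0.0
clock: 25.4
position: [0.588, -0.1971, 0.0045]
ee_rot: [0.658, 0.753, -0.0, -0.0]
ft_force: [-0.3, -0.3, 1.0]
grip_width: 1.001
grasp_force: 0.0
clock: 26.4
position: [0.5879, -0.1971, 0.054]
ee_rot: [0.658, 0.753, -0.0, -0.0]
ft_force: [0.6, -0.6, 0.5]
grip_width: 0.689
grasp_force: 48.4
```

```bash

python3 -m inch '[[[0,0,-0.1],[0,0,0]],[[0.05,0,-0.2],[0,0,0]],[[0.1,0,-0.3],[0,0,0]],[[0.15,0,-0.4],[0,0,0]],[[0.2,0,-0.5],[0,0,0]],[[0.28,0,-0.6],[0,0,0]],[[0.36,0.02,-0.7],[0,0,0]],[[0.44,0.04,-0.8],[0,0,0]],[[0.52,0.07,-0.9],[0,0,0]],[[0.6,0.1,-1],[0,0,0]]]'
python3 -m inch '[[[0.1,0.05,-0.1],[0,0,0]],[[0.2,0.1,-0.2],[0,0,0]],[[0.3,0.15,-0.3],[0,0,0]],[[0.4,0.2,-0.3],[0,0,0]],[[0.5,0.25,-0.3],[0,0,0]],[[0.6,0.3,-0.3],[0,0,0]],[[0.7,0.35,-0.3],[0,0,0]],[[0.8,0.4,-0.3],[0,0,0]],[[0.9,0.45,-0.3],[0,0,0]],[[1,0.45,-0.3],[0,0,0]]]'
python3 -m inch '[[[0.1,0.05,0],[0,0,0]],[[0.2,0.1,0],[0,0,0]],[[0.3,0.15,0],[0,0,0]],[[0.4,0.2,0],[0,0,0]],[[0.5,0.25,0],[0,0,0]],[[0.6,0.3,0],[0,0,0]],[[0.7,0.35,0],[0,0,0]],[[0.8,0.4,0],[0,0,0]],[[0.9,0.45,0],[0,0,0]],[[1,0.45,0],[0,0,0]]]'
python3 -m inch '[[[0.1,0.03,0],[0,0,0]],[[0.2,0.06,0],[0,0,0]],[[0.3,0.09,0],[0,0,0]],[[0.4,0.12,0],[0,0,0]],[[0.5,0.15,0],[0,0,0]],[[0.6,0.18,0],[0,0,0]],[[0.7,0.21,0],[0,0,0]],[[0.8,0.24,0],[0,0,0]],[[0.88,0.27,0],[0,0,0]],[[0.92,0.27,0],[0,0,0]]]'
python3 - <<'E'
from h import *
o,im=snap('wrist'); save(im,'w6.png'); print(o['position'])
b=im.max(2)<45
print(np.where(b[:,320])[0][:60])
print([ (a[0],a[-1]) for a in np.split(np.where(b[300])[0],np.where(np.diff(np.where(b[300])[0])>1)[0]+1) if len(a)>20])
E
```

```text
clock: 27.4
position: [0.5898, -0.1478, 0.1336]
ee_rot: [0.657, 0.753, 0.0, 0.0]
ft_force: [0.8, 0.2, 0.0]
grip_width: 0.688
grasp_force: 48.4
clock: 28.4
position: [0.6148, -0.0635, 0.1567]
ee_rot: [0.657, 0.753, 0.0, -0.0]
ft_force: [-0.1, -0.3, -0.6]
grip_width: 0.69
grasp_force: 48.4
clock: 29.4
position: [0.6396, 0.0206, 0.1568]
ee_rot: [0.658, 0.753, 0.0, -0.0]
ft_force: [0.6, -0.2, -0.8]
grip_width: 0.687
grasp_force: 48.4
clock: 30.4
position: [0.6509, 0.0967, 0.1569]
ee_rot: [0.657, 0.754, 0.0, -0.0]
ft_force: [0.2, -0.2, -0.4]
grip_width: 0.689
grasp_force: 48.4
[0.65087117 0.0966834  0.15685874]
[242 243 244 245 246 247 248 249 250 251 252 253 254 255 256 257 258 259
 260 261 262 263 264 265 266 267 268 269 270 271 272 273 274 275 276 277
 278 279 280 281 282 283 284 285 286 287 288 289 290 291 292 293 294 295
 296 297 298 299 300 301]
[(np.int64(241), np.int64(397)), (np.int64(460), np.int64(545)), (np.int64(551), np.int64(587))]
```

```bash

python3 -m inch '[[[0,0,0.08],[0,0,0]],[[0,0,0.16],[0,0,0]],[[0,0,0.24],[0,0,0]],[[0,0,0.32],[0,0,0]],[[0,0,0.4],[0,0,0]],[[0,0,0.46],[0,0,0]],[[0,0,0.51],[0,0,0]],[[0,0,0.56],[0,0,0]],[[0,0,0.6],[0,0,0]],[[0,0,0.63],[0,0,0]]]'
python3 -m inch '[[[0,0,0.01],[0,0,0]],[[0,0,0.02],[0,0,0]],[[0,0,0.03],[0,0,0]],[[0,0,0.03],[0,0,0]],[[0,0,0.03],[0,0,0]],[[0,0,0.03],[0,0,0]],[[0,0,0.03],[0,0,0]],[[0,0,0.03],[0,0,0]],[[0,0,0.03],[0,0,0]],[[0,0,0.03],[0,0,0]]]'
```

```text
clock: 31.45
position: [0.6508, 0.0956, 0.1063]
ee_rot: [0.658, 0.753, 0.0, 0.0]
ft_force: [-0.1, 0.1, 0.1]
grip_width: 0.691
grasp_force: 48.4
clock: 32.45
position: [0.6508, 0.0956, 0.1041]
ee_rot: [0.658, 0.753, 0.0, 0.0]
ft_force: [0.1, -0.1, -0.5]
grip_width: 0.689
grasp_force: 48.4
```

```bash

python3 -m inch '[[[0,0,0.04],[0,0,0]],[[0,0,0.08],[0,0,0]],[[0,0,0.12],[0,0,0]],[[0,0,0.16],[0,0,0]],[[0,0,0.19],[0,0,0]],[[0,0,0.22],[0,0,0]],[[0,0,0.24],[0,0,0]],[[0,0,0.26],[0,0,0]],[[0,0,0.27],[0,0,0]],[[0,0,0.28],[0,0,0]]]'
python3 -m inch '[[[0,0,-0.02],[0,0,0]],[[0,0,-0.03],[0,0,0]],[[0,0,-0.03],[0,0,0]],[[0,0,-0.03],[0,0,0]],[[0,0,-0.1],[0,0,0]],[[0,0,-0.25],[0,0,0]],[[0,0,-0.45],[0,0,0]],[[0,0,-0.65],[0,0,0]],[[0,-0.1,-0.85],[0,0,0]],[[0,-0.22,-1],[0,0,0]]]' 1
python3 -m inch '[[[0,-0.1,0],[0,0,0]],[[0,-0.2,0],[0,0,0]],[[0,-0.3,0],[0,0,0]],[[0,-0.4,0],[0,0,0]],[[0,-0.5,0],[0,0,0]],[[0,-0.6,0],[0,0,0]],[[0,-0.7,0],[0,0,0]],[[0,-0.8,0],[0,0,0]],[[-0.05,-0.9,0],[0,0,0]],[[-0.1,-1,0],[0,0,0]]]'
python3 -m inch '[[[-0.01,-0.12,0],[0,0,0.04]],[[-0.02,-0.24,0],[0,0,0.08]],[[-0.04,-0.36,0],[0,0,0.12]],[[-0.06,-0.48,0],[0,0,0.16]],[[-0.08,-0.6,0],[0,0,0.2]],[[-0.1,-0.72,0],[0,0,0.24]],[[-0.12,-0.84,0],[0,0,0.28]],[[-0.14,-0.94,0],[0,0,0.32]],[[-0.15,-1,0],[0,0,0.33]],[[-0.15,-1,0],[0,0,0.33]]]'
python3 - <<'E'
from h import *
o,im=snap('wrist'); save(im,'w7.png'); print(o['position'],o['ee_rot'])
E
```

```text
clock: 33.45
position: [0.6513, 0.0957, 0.0848]
ee_rot: [0.658, 0.753, 0.0, 0.001]
ft_force: [-11.5, -3.2, 28.4]
grip_width: 0.687
grasp_force: 51.2
clock: 34.45
position: [0.6332, 0.0935, 0.1639]
ee_rot: [0.658, 0.753, 0.001, 0.001]
ft_force: [1.2, -0.4, 0.1]
grip_width: 1.002
grasp_force: 0.0
clock: 35.45
position: [0.5546, 0.0741, 0.1617]
ee_rot: [0.658, 0.753, -0.0, 0.0]
ft_force: [1.0, -1.5, -0.0]
grip_width: 1.0
grasp_force: 0.0
clock: 36.45
position: [0.4772, 0.0515, 0.1618]
ee_rot: [0.75, 0.662, -0.0, 0.0]
ft_force: [-0.5, -0.5, -0.0]
grip_width: 0.999
grasp_force: 0.0
[0.47716559 0.05146783 0.16183312] [ 7.49601369e-01  6.61889499e-01 -3.49953935e-05  2.78457573e-04]
```

View pics/w7.png

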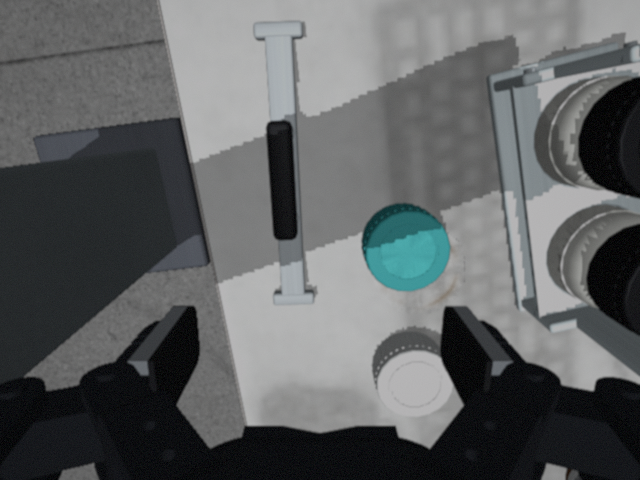

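The bar's grip spans (280,121) to (286,240), and its heads are at (279,30) and (294,297). Both caps sit level on their jars. That was my tenth and last picture, so from here I work on numbers.

```bash
python3 - <<'E'
from h import *
o=manip.get_obs();p=o['position'];M=R.from_quat(o['ee_rot']).as_matrix()
im=cv2.imread('pics/w7.png'); g=(im.max(2)<60).astype(np.uint8); g[:, :240]=0;g[:,330:]=0;g[290:]=0
n,l,s,c=cv2.connectedComponentsWithStats(g); i=1+s[1:,4].argmax()
(rc)=cv2.minAreaRect(np.argwhere(l==i)[:,::-1].astype(np.float32)); print(s[i],rc)
b=cv2.boxPoints(rc); b=b[np.argsort(b[:,1])]; t,bt=b[:2].mean(0),b[2:].mean(0)
T=onz('wrist',o,*t,.047);B=onz('wrist',o,*bt,.047); m=(T+B)/2
H=(onz('wrist',o,279,30,.012)+0);K=onz('wrist',o,294,297,.012)
for nme,a,bb in (('grip',T,B),('bar',H,K)):
    d=a-bb; print(nme,((a+bb)/2).round(4),np.linalg.norm(d),np.degrees(np.arctan2(d[1],d[0])),(M.T@((a+bb)/2-p)).round(4))
print('toolyaw',np.degrees(np.arctan2(M[1,0],M[0,0])))
# caps check: left jar cap heights later
E
```

```text
[ 267  121   30  119 2859] ((281.6396789550781, 180.22360229492188), (118.35728454589844, 25.32569122314453), 87.0643310546875)
grip [0.4583 0.0885 0.047 ] 0.0745015703736176 84.40867247615189 [ 0.0342 -0.0237  0.1148]
bar [0.4591 0.0889 0.012 ] 0.1881698113427562 84.91214357978772 [ 0.0347 -0.023   0.1498]
toolyaw 82.92234115895299
```

```bash

python3 -m inch '[[[0.08,-0.05,0],[0,0,-0.01]],[[0.16,-0.1,0.05],[0,0,-0.02]],[[0.24,-0.15,0.12],[0,0,-0.03]],[[0.32,-0.21,0.2],[0,0,-0.04]],[[0.4,-0.26,0.3],[0,0,-0.04]],[[0.43,-0.29,0.4],[0,0,-0.04]],[[0.43,-0.29,0.5],[0,0,-0.04]],[[0.43,-0.29,0.6],[0,0,-0.04]],[[0.43,-0.29,0.7],[0,0,-0.04]],[[0.43,-0.29,0.8],[0,0,-0.04]]]' 0.5
python3 -m inch '[[[0,0,0.12],[0,0,0]],[[0,0,0.24],[0,0,0]],[[0,0,0.36],[0,0,0]],[[0,0,0.48],[0,0,0]],[[0,0,0.6],[0,0,0]],[[0,0,0.7],[0,0,0]],[[0,0,0.8],[0,0,0]],[[0,0,0.87],[0,0,0]],[[0,0,0.91],[0,0,0]],[[0,0,0.92],[0,0,0]]]'
python3 -m inch '[[[0,0,0],[0,0,0]],[[0,0,0],[0,0,0]],[[0,0,0],[0,0,0]],[[0,0,0],[0,0,0]],[[0,0,0],[0,0,0]],[[0,0,0],[0,0,0]],[[0,0,0],[0,0,0]],[[0,0,0],[0,0,0]],[[0,0,-0.1],[0,0,0]],[[0,0,-0.25],[0,0,0]]]' 0 90
python3 - <<'E'
from h import *
o=manip.get_obs();print(o['position'],o['ft_force'],o['torque'],o['joint_pos'].round(2))
E
```

```text
clock: 37.5
position: [0.4588, 0.0885, 0.097]
ee_rot: [0.739, 0.674, -0.0, -0.0]
ft_force: [0.1, 0.6, -0.1]
grip_width: 0.501
grasp_force: 0.0
clock: 38.5
position: [0.4586, 0.0888, 0.0238]
ee_rot: [0.739, 0.674, -0.0, -0.0]
ft_force: [-0.5, -0.3, 1.2]
grip_width: 0.497
grasp_force: 0.0
clock: 39.5
position: [0.4582, 0.0887, 0.0443]
ee_rot: [0.739, 0.674, -0.0, -0.0]
ft_force: [-0.2, 0.2, -3.3]
grip_width: 0.174
grasp_force: 88.3
[0.45820128 0.08867991 0.04428917] [-0.16107421  0.20887421 -3.30267149] [-0.0367525   0.0110726   0.05766849] [ 0.26  0.25 -0.59  2.04  0.17  0.91 -0.52]
```

The bar is held (about 2.5 N of weight, grip width 15 mm). I'll move toward -y while lifting to keep its end off the analyser, then go ahead and turn to the carrier's yaw of 97°.

```bash

python3 -m inch '[[[-0.04,0,-0.1],[0,0,0]],[[-0.1,0,-0.2],[0,0,0]],[[-0.17,0,-0.3],[0,0,0]],[[-0.25,0,-0.4],[0,0,0]],[[-0.33,0,-0.5],[0,0,0]],[[-0.41,0,-0.6],[0,0,0]],[[-0.49,0,-0.7],[0,0,0]],[[-0.57,0,-0.8],[0,0,0]],[[-0.65,0,-0.88],[0,0,0]],[[-0.72,0,-0.92],[0,0,0]]]'
python3 -m inch '[[[0,0.06,-0.1],[0,0,0]],[[0,0.15,-0.2],[0,0,0]],[[0,0.25,-0.3],[0,0,0]],[[0,0.35,-0.4],[0,0,0]],[[0,0.46,-0.5],[0,0,0]],[[0,0.57,-0.6],[0,0,0]],[[0,0.68,-0.7],[0,0,0]],[[0,0.79,-0.78],[0,0,0]],[[0,0.9,-0.82],[0,0,0]],[[0,1,-0.82],[0,0,0]]]'
python3 -m inch '[[[0,0.1,0],[0,0,-0.02]],[[0,0.2,0],[0,0,-0.05]],[[0,0.3,0],[0,0,-0.08]],[[0,0.4,0],[0,0,-0.11]],[[0,0.5,0],[0,0,-0.14]],[[0,0.6,0],[0,0,-0.17]],[[0,0.7,0],[0,0,-0.2]],[[0,0.8,0],[0,0,-0.23]],[[0,0.9,0],[0,0,-0.26]],[[0,1,0],[0,0,-0.27]]]'
python3 - <<'E'
from h import *
o=manip.get_obs();p=o['position'];M=R.from_quat(o['ee_rot']).as_matrix()
print(p,np.degrees(np.arctan2(M[1,0],M[0,0])),(M.T@(np.array([.6556,.0545,.137])-p)/.08).round(3))
E
```

```text
clock: 40.5
position: [0.4537, 0.0308, 0.1184]
ee_rot: [0.739, 0.674, 0.0, 0.0]
ft_force: [0.0, -0.7, -2.4]
grip_width: 0.169
grasp_force: 88.3
clock: 41.5
position: [0.5341, 0.024, 0.1837]
ee_rot: [0.739, 0.674, 0.0, 0.0]
ft_force: [1.4, -0.3, -3.5]
grip_width: 0.167
grasp_force: 88.3
clock: 42.5
position: [0.6134, 0.0166, 0.1833]
ee_rot: [0.663, 0.749, -0.0, 0.0]
ft_force: [-0.5, -0.6, -2.9]
grip_width: 0.165
grasp_force: 88.3
[0.61344389 0.01660157 0.18328184] 96.95244389857518 [0.406 0.58  0.579]
```

```bash

python3 -m inch '[[[0.04,0.08,0],[0,0,0]],[[0.08,0.16,0],[0,0,0]],[[0.12,0.24,0],[0,0,0]],[[0.16,0.32,0],[0,0,0]],[[0.2,0.4,0],[0,0,0]],[[0.25,0.48,0],[0,0,0]],[[0.3,0.54,0],[0,0,0]],[[0.35,0.58,0],[0,0,0]],[[0.4,0.58,0],[0,0,0]],[[0.41,0.58,0.02],[0,0,0]]]'
python3 -m inch '[[[0,0,0.06],[0,0,0]],[[0,0,0.12],[0,0,0]],[[0,0,0.18],[0,0,0]],[[0,0,0.23],[0,0,0]],[[0,0,0.27],[0,0,0]],[[0,0,0.31],[0,0,0]],[[0,0,0.35],[0,0,0]],[[0,0,0.38],[0,0,0]],[[0,0,0.41],[0,0,0]],[[0,0,0.41],[0,0,0]]]'
python3 - <<'E'
from h import *
o=manip.get_obs();print(o['position'],o['ft_force'].round(1),o['torque'].round(2))
E
```

```text
clock: 43.5
position: [0.6548, 0.0557, 0.1819]
ee_rot: [0.663, 0.749, 0.0, -0.0]
ft_force: [-0.4, -0.3, -2.9]
grip_width: 0.168
grasp_force: 88.3
clock: 44.5
position: [0.6548, 0.0548, 0.1485]
ee_rot: [0.663, 0.748, -0.0, -0.0]
ft_force: [-0.4, 0.2, -2.6]
grip_width: 0.166
grasp_force: 88.3
[0.65475338 0.05481428 0.1485289 ] [-0.4  0.2 -2.6] [ 0.02 -0.03 -0.02]
```

Bar is 8 mm into the notches with no contact. Lowering the rest.

```bash

python3 -m inch '[[[0,0,0.02],[0,0,0]],[[0,0,0.04],[0,0,0]],[[0,0,0.06],[0,0,0]],[[0,0,0.08],[0,0,0]],[[0,0,0.1],[0,0,0]],[[0,0,0.12],[0,0,0]],[[0,0,0.14],[0,0,0]],[[0,0,0.15],[0,0,0]],[[0,0,0.16],[0,0,0]],[[0,0,0.16],[0,0,0]]]'
python3 - <<'E'
from h import *
o=manip.get_obs();print(o['position'],o['ft_force'].round(1),o['torque'].round(2))
E
```

```text
clock: 45.5
position: [0.6552, 0.0548, 0.1376]
ee_rot: [0.664, 0.748, 0.0, 0.001]
ft_force: [-4.2, -0.3, 7.9]
grip_width: 0.165
grasp_force: 89.9
[0.65520102 0.05479843 0.13761076] [-4.2 -0.3  7.9] [-0.25  1.    0.03]
```

```bash

python3 -m inch '[[[0,-0.005,0],[0,0,0]],[[0,-0.01,0],[0,0,0]],[[0,-0.01,0.01],[0,0,0]],[[0,-0.01,0.02],[0,0,0]],[[0,-0.01,0.02],[0,0,0]],[[0,-0.01,0.02],[0,0,0]],[[0,-0.01,0.02],[0,0,0]],[[0,-0.01,0.02],[0,0,0]],[[0,-0.01,0.02],[0,0,0]],[[0,-0.01,0.02],[0,0,0]]]'
python3 - <<'E'
from h import *
o=manip.get_obs();print(o['position'],o['ft_force'].round(1),o['torque'].round(2))
E
```

```text
clock: 46.5
position: [0.6552, 0.0548, 0.1375]
ee_rot: [0.664, 0.748, 0.001, 0.001]
ft_force: [-5.2, -0.7, 16.2]
grip_width: 0.168
grasp_force: 91.0
[0.65517796 0.05480215 0.13752425] [-5.2 -0.7 16.2] [-0.32  1.2   0.03]
```

It's at a hard stop. The side force keeps the same ratio to vertical as when the caps seated. Relax, release and rise.

```bash

python3 -m inch '[[[0,0,-0.02],[0,0,0]],[[0,0.01,-0.03],[0,0,0]],[[0,0.01,-0.03],[0,0,0]],[[0,0.01,-0.03],[0,0,0]],[[0,0.01,-0.03],[0,0,0]],[[0,0.01,-0.03],[0,0,0]],[[0,0.01,-0.03],[0,0,0]],[[0,0.01,-0.03],[0,0,0]],[[0,0.01,-0.03],[0,0,0]],[[0,0.01,-0.03],[0,0,0]]]' 0.6
python3 -m inch '[[[0,0,-0.1],[0,0,0]],[[0,0,-0.2],[0,0,0]],[[0,0,-0.3],[0,0,0]],[[0,0,-0.4],[0,0,0]],[[0,0,-0.5],[0,0,0]],[[0,0,-0.6],[0,0,0]],[[0,0,-0.7],[0,0,0]],[[0,0,-0.8],[0,0,0]],[[0,0,-0.9],[0,0,0]],[[0,0,-1],[0,0,0]]]'
python3 -m inch '[[[-0.1,-0.1,0],[0,0,0]],[[-0.2,-0.2,0],[0,0,0]],[[-0.3,-0.3,0],[0,0,0]],[[-0.4,-0.4,0],[0,0,0]],[[-0.5,-0.5,0],[0,0,0]],[[-0.6,-0.6,0],[0,0,0]],[[-0.7,-0.6,0],[0,0,0]],[[-0.8,-0.6,0],[0,0,0]],[[-0.9,-0.6,0],[0,0,0]],[[-1,-0.6,0],[0,0,0]]]'
python3 - <<'E'
from h import *
from numpy.linalg import inv
def proj(n,o,P):
    p=manip.camera_params(n); f=240/np.tan(np.radians(p['fov_y'])/2)
    if n=='wrist':
        W=np.eye(4);W[:3,:3]=R.from_quat(o['ee_rot']).as_matrix();W[:3,3]=o['position'];C=inv(W@np.array(p['T_tool_cam']))
    else: C=np.array(p['camera_from_world'])
    q=C[:3,:3]@P+C[:3,3]; return np.array([p['cx']+f*q[0]/-q[2],p['cy']-f*q[1]/-q[2]])
c=np.array([.6555,.0545,0]); yd=np.array([np.cos(np.radians(97)),np.sin(np.radians(97)),0])
for n in ('wrist','side'):
    o,im=snap(n); save(im,n+'9.png')
    for z in (.113,.125):
      for s in (-.038,0,.038): print(n,z,s,'grip top centre expected',proj(n,o,c+s*yd+[0,0,z+.05]).round(1))
    g=(im.max(2)<45).astype(np.uint8); nn,l,st,ce=cv2.connectedComponentsWithStats(g)
    e=proj(n,o,c+[0,0,.16])
    for i in range(1,nn):
        if st[i][4]>80 and np.hypot(*(ce[i]-e))<120: print(st[i],ce[i].round(1),cv2.minAreaRect(np.argwhere(l==i)[:,::-1].astype(np.float32)))
print(o['position'])
E
```

```text
clock: 47.5
position: [0.6549, 0.0548, 0.1369]
ee_rot: [0.663, 0.748, -0.0, 0.0]
ft_force: [0.5, 0.5, 0.8]
grip_width: 0.598
grasp_force: 0.0
clock: 48.5
position: [0.6549, 0.0548, 0.2176]
ee_rot: [0.663, 0.748, -0.0, 0.0]
ft_force: [0.1, 0.6, 0.0]
grip_width: 0.597
grasp_force: 0.0
clock: 49.5
position: [0.6171, -0.0309, 0.2168]
ee_rot: [0.663, 0.748, 0.0, -0.0]
ft_force: [0.3, 0.4, -1.0]
grip_width: 0.599
grasp_force: 0.0
wrist 0.113 -0.038 grip top centre expected [419.7 182.9]
wrist 0.113 0 grip top centre expected [425.1  99.7]
wrist 0.113 0.038 grip top centre expected [431.1   6.6]
wrist 0.125 -0.038 grip top centre expected [426.  186.5]
wrist 0.125 0 grip top centre expected [432.1  97.9]
wrist 0.125 0.038 grip top centre expected [439.   -1.8]
[447   0  13  64 111] [455.1  29.5] ((453.7147521972656, 31.728134155273438), (10.391069412231445, 63.11969757080078), 2.7702159881591797)
[352   9  36  82 572] [364.2  60.7] ((363.9432678222656, 52.76517105102539), (84.45246887207031, 23.333438873291016), 72.01266479492188)
[ 399    9   49  207 5278] [422.5 122.5] ((422.7083740234375
[... 171 characters left out ...]
32015991211, 91.12269592285156), 2.12109637260437)
side 0.113 -0.038 grip top centre expected [315.2 166.5]
side 0.113 0 grip top centre expected [301.5 172.5]
side 0.113 0.038 grip top centre expected [287.2 178.7]
side 0.125 -0.038 grip top centre expected [315.4 161.8]
side 0.125 0 grip top centre expected [301.5 167.8]
side 0.125 0.038 grip top centre expected [287.1 174. ]
[ 242   66  148  131 6219] [334.5 140.5] ((334.0448303222656, 145.20423889160156), (105.99436950683594, 165.09622192382812), 41.146522521972656)
[299 183  29  21 358] [315.6 194.4] ((315.3002624511719, 195.88809204101562), (15.914163589477539, 29.4864444732666), 64.79888153076172)
[ 0.61721205 -0.03270199  0.2166849 ]
```

```bash
python3 - <<'E'
from h import *
im=cv2.imread('pics/wrist9.png').max(2)
for v in (15,30,50,70,100,130,160,180,190): 
    w=np.where(im[v,330:500]<45)[0]+330; print(v,[(int(a[0]),int(a[-1])) for a in np.split(w,np.where(np.diff(w)>1)[0]+1) if len(a)>5])
print([int(x) for x in im[170:225:3,421]])
E
```

```text
15 [(426, 442)]
30 [(407, 414), (431, 444), (491, 499)]
50 [(353, 359), (405, 413), (434, 442), (487, 499)]
70 [(359, 367), (405, 412), (432, 441), (491, 499)]
100 [(403, 410), (429, 436), (477, 499)]
130 [(374, 385), (402, 434), (470, 499)]
160 [(349, 383), (399, 444), (464, 499)]
180 [(348, 383), (405, 445), (460, 497)]
190 [(352, 382), (419, 441), (458, 478), (480, 499)]
[35, 33, 29, 29, 25, 33, 37, 40, 39, 34, 33, 37, 36, 33, 32, 50, 144, 176, 143]
```

The wrist-image numbers put the grip within about 1 mm of the laid-home position (u about 420 seen, about 421 expected; 33 px wide seen and expected). They do not fit a bar sitting high. Handing in.

```bash
python3 -c "
from workcell import manip
print(manip.hand_in())"
```

```text
the job is handed in; nothing more can be done
None
```

Job handed in at about 50 s: each cap is fully down on its own jar (46.5 mm cap on the -y jar, the other on the +y jar), and the bar lies in both notches over the caps, its final seat judged from forces and image measurements, not a viewed picture; the bottle, beaker and timer were not touched.

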